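# Fill the tube case and sweep its lid shut

## Task

Put the loose length of tube into the empty middle bay of the wooden case, see that all three tubes are pressed fully home so that none stands above the rim, then slide the lid fully shut over them. One of the tubes already in the case has ridden up; leave the ground steel block and the V-block where they are.

Things in the scene. Friction and masses are not known exactly. Their poses are not given: they have to be found in the camera images.
- case: Wooden fitted case, fixed, 152 (its x) x 385 (y) x 55 mm high. Three bays side by side at y = -60, 0, +60 mm run along its x, each 37 mm wide, for one tube each. Beyond y = +88 mm are only the runners where the open lid is parked. Side boards (x = +-66 to 76 mm) are 55 mm high, lips reach in to x = +-60 mm. Origin: underside, below the centre of the middle bay; z up
- bay_middle (a point): Centre of the floor of the middle, empty bay, 8 mm above the bench; axes as the case's. The rim (wood between the bays) is 43 mm above the bench; the mouths are bevelled outward by 4 mm on the long sides and at the solid +x end (at x = 55.5 mm). A tube that is home has its centre 16.5 mm above this point, its top 41 to 42 mm above the bench
- bay_left (a point): Centre of the floor of the bay on the case's +y side, next to the parked lid, with a tube in it
- bay_right (a point): Centre of the floor of the bay on the case's -y side, with a tube in it. Either this tube or the one in the left bay (it varies) has ridden up, 7 to 11 mm off its floor, held by its spring pad; the other is home
- pad_left (a joint): Sprung steel pad at the left bay's -x end, bevelled at the top; metres it is pushed back: about 0.003 while a tube is held between it and the solid +x end, at any height; 0 when empty. Its friction holds a tube wherever it is left: push it down with 5 to 20 N until it stops on the floor. A tube may go in askew; then press its high end
- pad_middle (a joint): The same for the middle bay
- pad_right (a joint): The same for the right bay
- lid (a joint): Plywood lid, 130 x 177 x 5 mm, sliding in the case: 0 = shut over the bays, about 0.2 (m) = open, its leading edge then 105 to 112 mm in +y of the middle bay. Closes toward the case's -y with about 2 N, stays where left. Underside 44, top 49 mm above the bench: it passes 2 mm over tubes that are home, and stops against the side of a proud one
- lid_grip (a point): Centre of the wooden batten on the lid, 80 mm (x) by 14 mm (y) by 18 mm high (49 to 67 mm above the bench), 22 mm behind the lid's leading edge; push or grip it here
- tube_centre (a point): Centre (half-way up) of the loose straight aluminium tube, 34 mm diameter, 110 mm long along its own y, 0.1 to 0.2 kg, lying on the bench to the left of the case, same as the two in the case. It does not roll
- block: Bystander: ground steel block 66 x 33 x 50 mm high, origin at the centre of its underside
- vee: Bystander: dark V-block 42 x 60 x 46 mm high, origin at the centre of its underside

How it is judged:
At the end, for the whole second after the job is handed in: The lid is shut to within 5 mm; the loose tube lies in the middle bay, its centre within 6 mm of the bay's centre from above and within 3 mm of its home height; a tube is still held in the left and in the right bay (pads pushed back more than 1 mm), below the shut lid (value of joint lid below 0.005 m and horizontal distance between tube_centre and bay_middle below 0.006 m and z of tube_centre in the frame of case below 0.0275 m and value of joint each of pad_left, pad_middle, pad_right above 0.001 m); the robot touches nothing.
It fails at once if the steel block was moved more than 20 mm (distance of block from where it was at the start of the episode above 0.02 m).
It fails at once if the V-block was moved more than 20 mm (distance of vee from where it was at the start of the episode above 0.02 m).
It also fails if it takes over 61 s, if anything falls off the work surface, if the arm or the gripper's body presses on something with over 40 N, if the wrist force passes 120 N, or if a joint passes its speed limit or range.

## Robot

A 6-joint arm with a two-finger parallel gripper is mounted at the origin on a cart in front of the work surface, level with it; the furniture and walls round the work are solid. World frame = base frame: x ahead of the robot, y to its left, z up, the work surface at z = 0. Lengths are in m, angles in rad, forces in N, time in s.
With the tool pointing down it reaches from about 0.375 to 0.925 m from the base axis. Payload 5.7 kg.
Tool frame: the origin (TCP) lies midway between the tips of the shut fingers; the grasp point (between the pads) lies manip.grasp_offset behind it (manip.grasp_offset is the distance from the TCP to the grasp point, in m); z points along the fingers, y is the line along which they close (so a half turn about z gives the same grasp; the last joint's range is limited). The gripper opens to 85 mm and grips with 20 to 120 N. Pads are 22 mm wide; open, the fingers measure 114 mm over their backs; the gripper's body (76 mm by 85 mm) begins 54 mm behind the grasp point. The pads swing forward as they close: fully open they stand 13 mm farther back than shut.
Start: joints at [-1.428, 0.359, 1.51, -0, 1.272, -0.115], TCP at [0.153, -0.58, 0.231] pointing down, gripper open.
Joint ranges: [-2.97, 2.97], [-1.01, 2.36], [0.21, 2.38], [-0.96, 4.11], [0.2, 2.71], [-2.98, 2.98]. Speed limits (rad/s): [2.39, 2.39, 3.14, 3.14, 3.14, 3.14].

## Interface

Orientations are given as a rotation vector (axis times angle).
In Python, from station import manip, get_image, get_calibration, ticket gives the robot as it stands.
- The arm moves only by the tool move_arm, never from a script. Its argument "targets" is one flat list of numbers, 6 for each row, row after row: the shift along the tool's x, y, z in units of 30 mm (1.0 is 30 mm), then the turn, a rotation vector about the tool's x, y, z in units of 5 degrees (1.0 is 5 degrees). A call has 1 to 8 rows; each row is the pose to reach, as a shift and turn from the pose commanded when the call began, along the tool's axes at that moment; what a row does not reach only later rows make up. A row lasts 1/12 s, in which the tool goes at most 41.7 mm and 7.16 degrees, less where a joint would pass 70% of its speed; a pose out of reach is approached as far as the arm can. A call with a gripper value outside its range is refused whole. "claw" is the gripper command: -1 is fully open, 1 is shut, values between are in proportion, set as the call begins (left out, the last holds). The fingers move at their own pace and stop on an object; "newtons" is the grip in N (left out, the last holds). Time passes only in rows, so rows that repeat a pose let the fingers close. It gives the time, the measured TCP pose, the force, the opening and the grip force at its end, in the units of the state.
- manip.get_obs(): the state, without advancing time (a new reading comes with each control period).
- get_image(name): name is "scene" or "top"; returns the picture (384x512x3 uint8, red, green, blue); there is no depth.
- get_calibration(name): a dict with "mtx" (3x3 intrinsics, pixels), "k1" (the pictures are not rectified: a ray, as slopes to the right and down, at radius r is drawn at 1 + k1 r^2 times it, then the intrinsics apply), "rvec" (rotation vector, rad) and "tvec" (3), from world to camera coordinates, as OpenCV has them. Camera axes: x right, y down, z forward; pixel columns grow to the right and rows downward; lengths in m; the calibration is good to about 2 mm. A picture is of the moment at which its call begins. get_calibration takes no time and is no camera call.
- ticket.close_job(): hands the job in; it is judged then, once.
The state is a dict: "time_s": time; "joint_pos": joint angles; "dq": joint speeds; "effort": joint torques, N m; "tool_pos": TCP position; "tcp_rot": TCP orientation; "contact_force": force on the tool from outside, world axes, zero at the start; "ft_torque": the same for the moment, N m; "width": finger opening in m; "gripper_force": force on a finger pad.
Only numpy, scipy, OpenCV 4.12 (cv2) and the standard library are available. Lean on these libraries where they do the work, as an engineer would, in place of code of your own. Each camera call takes 0.05 s, during which the arm holds its last target. There are 200 camera calls.

## Working session

There is one attempt and no reset: what is moved stays moved. The work goes in short steps, Python scripts to look and compute and a tool call to move; the robot and the scene stay as the last step left them, time stands still between calls to the robot, and variables do not carry over. Pictures are saved under pics/ and viewed, at most 10 in all, crops included, and the job is handed in when it is done.

Besides the shell and the picture viewer there is one more tool, called after "Call:" by a JSON object that holds its "method" and its "body", one argument or row to a line. move_arm: Moves the arm, as the interface text tells. Its arguments: {"type":"object","properties":{"targets":{"type":"array"},"claw":{"type":"number"},"newtons":{"type":"number"}},"required":["targets"]}

```bash
mkdir -p pics
cat > h.py <<'E'
import numpy as np, cv2
from station import manip, get_image, get_calibration, ticket
from scipy.spatial.transform import Rotation as R
def ray(c,uv):
    K=np.array(c["mtx"]);p=np.linalg.inv(K)@[uv[0],uv[1],1]
    d=p[:2].copy();s=d.copy()
    for _ in range(20): s=d/(1+c["k1"]*(s@s))
    Rm=R.from_rotvec(np.ravel(c["rvec"])).as_matrix();t=np.ravel(c["tvec"])
    return -Rm.T@t, Rm.T@np.array([s[0],s[1],1])
def pt(c,uv,z):
    o,d=ray(c,uv); return (o+d*(z-o[2])/d[2]).round(4)
def proj(c,P):
    Rm=R.from_rotvec(np.ravel(c["rvec"])).as_matrix();q=Rm@np.array(P)+np.ravel(c["tvec"])
    s=q[:2]/q[2];s=s*(1+c["k1"]*(s@s));K=np.array(c["mtx"]);return (K@[s[0],s[1],1])[:2]
def save(n,f,crop=None,k=1):
    im=get_image(n)[:,:,::-1]; cv2.imwrite(f"pics/{f}_raw.png",im)
    if crop: im=im[crop[1]:crop[3],crop[0]:crop[2]]
    cv2.imwrite(f"pics/{f}.png",cv2.resize(im,None,fx=k,fy=k,interpolation=cv2.INTER_CUBIC))
E
python3 - <<'E'
from h import *
save("top","t0",k=1.5);save("scene","s0",k=1.5)
for n in("top","scene"):
    c=get_calibration(n);o,d=ray(c,(256,192));print(n,o,d,c["mtx"][0][0])
o=manip.get_obs();print(o["tool_pos"],o["tcp_rot"],o["contact_force"],o["width"],manip.grasp_offset,o["time_s"])
print(R.from_rotvec(o["tcp_rot"]).as_matrix().round(3))
E
```

```text
top [0.46265926 0.10260259 1.13072754] [ 0.08839723 -0.00169369 -0.99649521] 388.8269443282125
scene [0.07767247 0.79937754 0.45496625] [ 0.50769876 -0.75439838 -0.41636871] 362.95480637866723
[ 0.15288483 -0.57954698  0.23051918] [-3.11384774e+00 -4.03605217e-01  6.72525899e-06] [-0.67178415  0.41400234  0.04695416] 0.08516748138800902 0.0187 0.1
[[ 0.967  0.255 -0.   ]
 [ 0.255 -0.967  0.002]
 [ 0.    -0.002 -1.   ]]
```

View pics/t0.png

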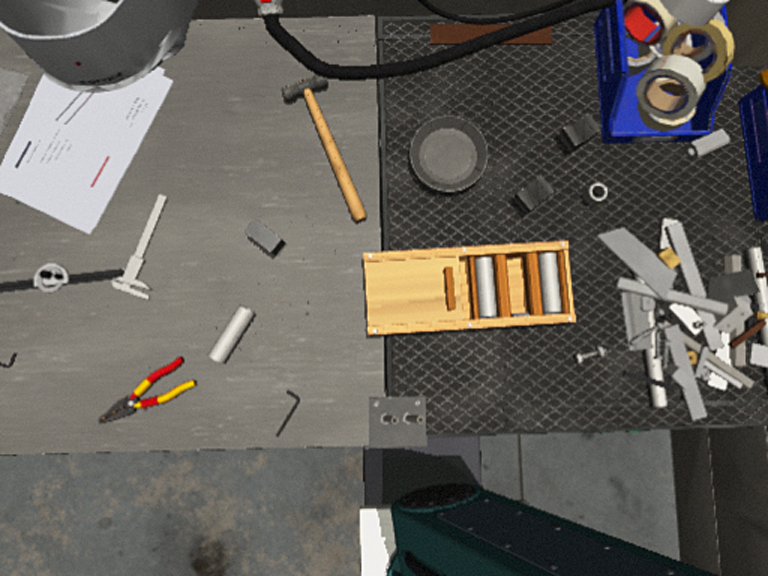

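View pics/s0.png

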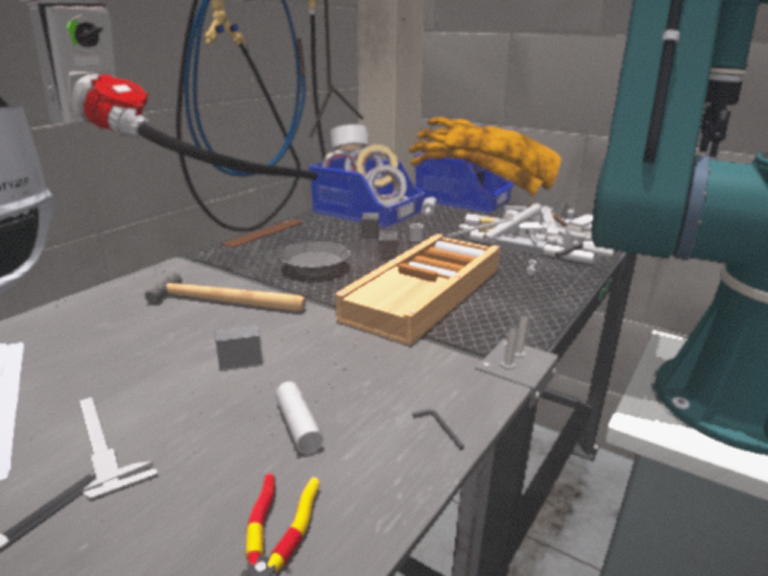

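The top view shows the case at about (470,288)/1.5 px with the lid parked left. The loose tube is at (232,334)/1.5 and the steel block at (265,237)/1.5. The scene view agrees.

```bash
cat > m.py <<'E'
from h import *
im=cv2.imread("pics/t0_raw.png");c=get_calibration("top");hsv=cv2.cvtColor(im,cv2.COLOR_BGR2HSV)
def big(m,x0,y0,x1,y1):
    k=np.zeros_like(m);k[y0:y1,x0:x1]=m[y0:y1,x0:x1]
    cs,_=cv2.findContours(k,cv2.RETR_EXTERNAL,cv2.CHAIN_APPROX_NONE);return max(cs,key=cv2.contourArea)
w=cv2.inRange(hsv,(8,70,60),(30,255,255))
w=cv2.morphologyEx(w,cv2.MORPH_CLOSE,np.ones((5,5)))
r=cv2.minAreaRect(big(w,225,150,400,235));print("case px",r)
for q in cv2.boxPoints(r): print(q,pt(c,q,.055))
t=cv2.inRange(hsv,(0,0,125),(180,45,255))
for n,b,z in(("loose",(130,195,175,250),.017),("left",(312,165,335,215),.035),("right",(353,160,380,212),.035)):
    k=big(t,*b);r=cv2.minAreaRect(k);P=np.array([pt(c,p,z)[:2] for p in k.reshape(-1,2).astype(float)],np.float32)
    print(n,r,"world",cv2.minAreaRect(P))
g=big(cv2.inRange(hsv,(0,0,0),(180,60,95)),155,135,195,175);print("block",cv2.minAreaRect(g),pt(c,cv2.minAreaRect(g)[0],.05))
a=cv2.resize(im[140:255,120:400],None,fx=2.8,fy=2.8,interpolation=cv2.INTER_CUBIC)
s=cv2.resize(cv2.imread("pics/s0_raw.png")[145:235,210:345],None,fx=4,fy=4,interpolation=cv2.INTER_CUBIC)
cv2.imwrite("pics/z0.png",np.vstack([cv2.copyMakeBorder(a[:,380:],0,0,0,540-(a.shape[1]-380),cv2.BORDER_CONSTANT)[:,:540] if a.shape[1]-380<540 else a[:,380:920],s[:270]]))
E
python3 m.py
```

```text
case px ((312.4692077636719, 191.19879150390625), (56.25071334838867, 140.41461181640625), 86.39558410644531)
[240.63261 167.54283] [0.6278 0.142  0.055 ]
[380.76947 158.71532] [ 0.6429 -0.2524  0.055 ]
[384.3058  214.85475] [ 0.4855 -0.2523  0.055 ]
[244.16895 223.68227] [0.4715 0.1355 0.055 ]
loose ((152.0, 222.0), (54.0, 44.0), 90.0) world ((0.48399782180786133, 0.3993628919124603), (0.12631510198116302, 0.1560097187757492), 89.9115982055664)
left ((323.84136962890625, 190.59657287597656), (39.5296516418457, 10.214594841003418), 85.2363510131836) world ((0.5592818260192871, -0.09146551042795181), (0.11196853220462799, 0.029019370675086975), 2.0932092666625977)
right ((366.8011474609375, 187.6618194580078), (39.6776123046875, 10.191977500915527), 84.5596694946289) world ((0.564623236656189, -0.2139134407043457), (0.11242298781871796, 0.029110807925462723), 2.092927932739258)
block ((177.04383850097656, 164.78988647460938), (25.266624450683594, 11.614114761352539), 5.440331935882568) [0.6409 0.3206 0.05  ]
```

View pics/z0.png

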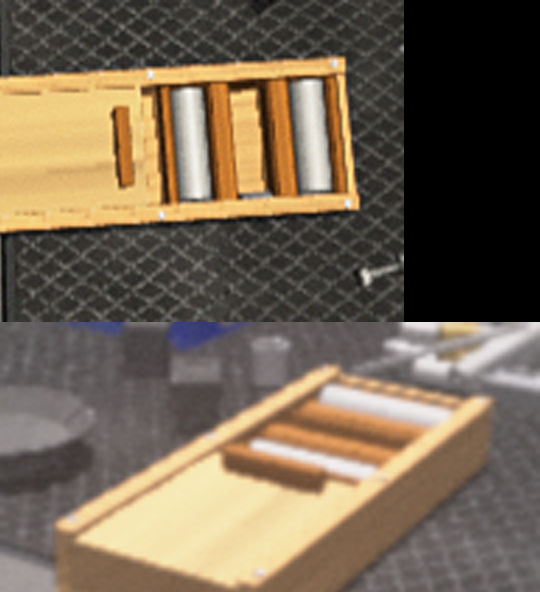

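Call:
{"method": "move_arm", "body": {
  "targets": [16.35,-8.3,3.7,0,0,-15.5,16.35,-8.3,3.7,0,0,-15.5,16.35,-8.3,3.7,0,0,-15.5,16.35,-8.3,3.7,0,0,-15.5,16.35,-8.3,3.7,0,0,-15.5,16.35,-8.3,3.7,0,0,-15.5,16.35,-8.3,3.7,0,0,-15.5,16.35,-8.3,3.7,0,0,-15.5],
  "claw": 1,
  "newtons": 30
}}

```text
time_s: 0.77
tool_pos: [0.3979, -0.3611, 0.1648]
tcp_rot: [-2.535, -1.855, -0.0]
contact_force: [0.6, -0.2, 0.2]
width: -0.0003
gripper_force: 0.0
```

```bash
cat >> h.py <<'E'
def go(P,yaw,deg=True):
    o=manip.get_obs();Rm=R.from_rotvec(o["tcp_rot"])
    y=np.radians(yaw);G=np.array([[np.cos(y),np.sin(y),0],[np.sin(y),-np.cos(y),0],[0,0,-1]])
    s=Rm.inv().apply(np.array(P)-o["tool_pos"])/.03
    r=np.degrees((Rm.inv()*R.from_matrix(G)).as_rotvec())/5
    print("at",np.round(o["tool_pos"],4),"t",round(o["time_s"],2),"F",np.round(o["contact_force"],1),"w",round(o["width"],4),"q6",round(o["joint_pos"][5],2),"| units",s.round(2),r.round(2),"rows",round(max(np.linalg.norm(s)*30/41.7,np.linalg.norm(r)*5/7.16),1))
E
python3 - <<'E'
from h import *
go((.564,-.214,.10),92.3)
im=cv2.imread("pics/t0_raw.png")[200:250,130:175];g=cv2.cvtColor(im,cv2.COLOR_BGR2GRAY)
for th in(150,170,190):
    cs,_=cv2.findContours((g>th).astype(np.uint8),0,1);k=max(cs,key=cv2.contourArea);r=cv2.minAreaRect(k)
    c=get_calibration("top");P=np.array([pt(c,p+[130.,200.],.017)[:2] for p in k.reshape(-1,2)],np.float32);print(th,r,cv2.minAreaRect(P))
E
```

```text
at [ 0.3979 -0.3611  0.1648] t 0.77 F [ 0.6 -0.2  0.2] w -0.0003 q6 -0.56 | units [6.35 3.8  2.16] [-0.   -0.   -3.98] rows 5.5
150 ((23.213529586791992, 22.139259338378906), (9.177299499511719, 41.58918762207031), 33.11134338378906) ((0.48310887813568115, 0.3952605128288269), (0.026501182466745377, 0.11636707931756973), 56.434268951416016)
170 ((23.044116973876953, 22.073528289794922), (7.516256809234619, 41.03262710571289), 32.47119140625) ((0.4832977056503296, 0.3957691490650177), (0.02173498459160328, 0.11473467200994492), 57.09476089477539)
190 ((22.87078857421875, 22.10674285888672), (6.253987789154053, 40.173919677734375), 32.0053825378418) ((0.48326337337493896, 0.3962346017360687), (0.01801973022520542, 0.11233600974082947), 57.62043762207031)
```

Call:
{"method": "move_arm", "body": {
  "targets": [6.35,3.8,2.16,0,0,-4,6.35,3.8,2.16,0,0,-4,6.35,3.8,2.16,0,0,-4,6.35,3.8,2.16,0,0,-4,6.35,3.8,2.16,0,0,-4,6.35,3.8,2.16,0,0,-4,6.35,3.8,3.0,0,0,-4]
}}

```text
time_s: 1.35
tool_pos: [0.5701, -0.2145, 0.0772]
tcp_rot: [2.172, 2.261, 0.006]
contact_force: [0.9, -0.8, 0.3]
width: -0.0003
gripper_force: 0.0
```

Run:
```python
from h import *
go((.564,-.214,.06),92.3)
save("scene","s1");save("top","t1")
a=cv2.resize(cv2.imread("pics/s1_raw.png")[140:230,220:345],None,fx=4,fy=4,interpolation=2)
b=cv2.resize(cv2.imread("pics/t1_raw.png")[150:230,275:400],None,fx=4,fy=3,interpolation=2)
cv2.imwrite("pics/c1.png",np.vstack([a[:350],b]))
```

```text
at [ 0.5701 -0.2145  0.0772] t 1.35 F [ 0.9 -0.8  0.3] w -0.0003 q6 -0.52 | units [ 0.02 -0.21  0.57] [ 0.08  0.02 -0.  ] rows 0.4
```

View pics/c1.png

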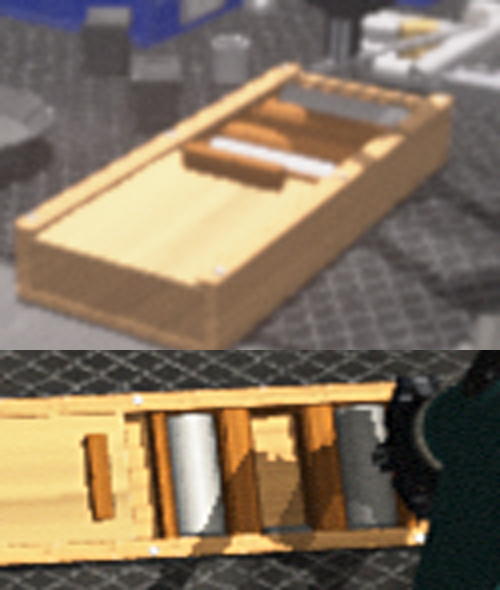

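The top crop shows the gripper body right of the right tube, which may be parallax. I'll check by projecting the TCP into the scene view.

Run:
```python
from h import *
o=manip.get_obs();p=o["tool_pos"]
for n in("scene","top"):
    c=get_calibration(n);print(n,proj(c,p),proj(c,p+[0,0,.1]),proj(c,[.564,-.214,.042]),proj(c,[.562,-.154,.008]))
a=cv2.resize(cv2.imread("pics/s1_raw.png")[60:230,220:420],None,fx=3,fy=3,interpolation=2);cv2.imwrite("pics/c2.png",a)
```

```text
scene [307.2194801  157.03497339] [309.32361034 126.61977948] [306.07761605 165.67362214] [297.27898375 181.25413706]
top [370.75518627 187.00851881] [382.50429226 182.94218035] [367.52431192 187.45457424] [343.66508928 189.83854001]
```

View pics/c2.png

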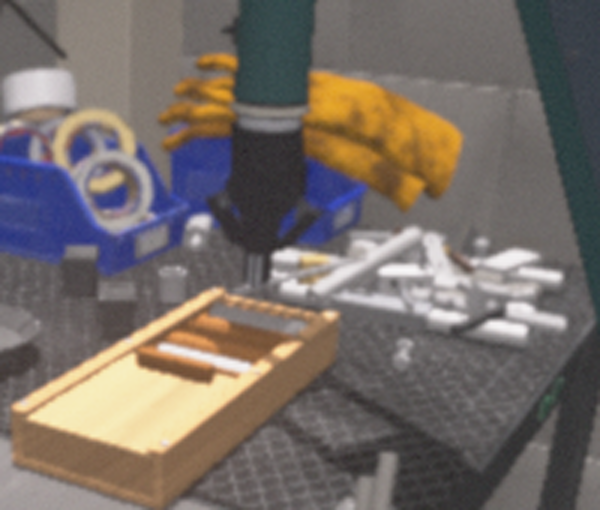

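The fingertips are at about (307,157), which matches the projected TCP, and the tube is below at (307,166). Pressing now.

Call:
{"method": "move_arm", "body": {
  "targets": [0,-0.2,0.3,0,0,0,0,-0.2,0.6,0,0,0,0,-0.2,0.75,0,0,0,0,-0.2,0.75,0,0,0]
}}

```text
time_s: 1.78
tool_pos: [0.557, -0.2171, 0.0522]
tcp_rot: [-2.181, -2.258, 0.001]
contact_force: [-0.0, -0.4, 0.8]
width: -0.0002
gripper_force: 0.0
```

Call:
{"method": "move_arm", "body": {
  "targets": [0,0.0,0.1,0,0,0,0,0.0,0.2,0,0,0,0,0.0,0.2,0,0,0]
}}

```text
time_s: 2.03
tool_pos: [0.5584, -0.2175, 0.0471]
tcp_rot: [2.181, 2.26, 0.0]
contact_force: [-1.1, -0.8, 0.3]
width: 0.0002
gripper_force: 0.0
```

Call:
{"method": "move_arm", "body": {
  "targets": [0,0.0,0.1,0,0,0,0,0.0,0.2,0,0,0,0,0.0,0.2,0,0,0]
}}

```text
time_s: 2.28
tool_pos: [0.5585, -0.217, 0.0415]
tcp_rot: [2.18, 2.261, 0.001]
contact_force: [-2.3, 0.7, 10.1]
width: -0.0001
gripper_force: 4.8
```

Right tube is home (contact at 41.5 mm), so the left one is proud.

Call:
{"method": "move_arm", "body": {
  "targets": [0,0,-1.0,0,0,0,1.3,0,-1.2,0,0,0,2.6,0,-1.2,0,0,0,4.0,0,-1.2,0,0,0,4.0,0,-1.0,0,0,0,4.0,0,-0.6,0,0,0,4.0,0,-0.6,0,0,0]
}}

```text
time_s: 2.87
tool_pos: [0.5526, -0.0955, 0.0572]
tcp_rot: [-2.177, -2.261, 0.002]
contact_force: [-0.7, 0.4, -0.8]
width: 0.0001
gripper_force: 0.0
```

Run:
```python
from h import *
go((.5595,-.095,.05),92.3)
```

```text
at [ 0.5526 -0.0955  0.0572] t 2.87 F [-0.7  0.4 -0.8] w 0.0001 q6 -0.33 | units [0.01 0.23 0.24] [-0.03 -0.01 -0.02] rows 0.2
```

Call:
{"method": "move_arm", "body": {
  "targets": [0,0.2,0.1,0,0,0,0,0.2,0.2,0,0,0,0,0.2,0.3,0,0,0,0,0.2,0.3,0,0,0]
}}

```text
time_s: 3.2
tool_pos: [0.5597, -0.0972, 0.0494]
tcp_rot: [-2.182, -2.26, 0.0]
contact_force: [0.6, -0.2, -0.9]
width: 0.0003
gripper_force: 0.0
```

Call:
{"method": "move_arm", "body": {
  "targets": [0,0,0.1,0,0,0,0,0,0.2,0,0,0,0,0,0.2,0,0,0]
}}

```text
time_s: 3.45
tool_pos: [0.5593, -0.0969, 0.0434]
tcp_rot: [-2.181, -2.26, 0.001]
contact_force: [-0.4, -0.0, 0.6]
width: 0.0001
gripper_force: 0.0
```

Call:
{"method": "move_arm", "body": {
  "targets": [0,0,0.1,0,0,0,0,0,0.1,0,0,0,0,0,0.1,0,0,0]
}}

```text
time_s: 3.7
tool_pos: [0.5599, -0.0969, 0.0415]
tcp_rot: [2.181, 2.261, 0.0]
contact_force: [-1.1, -1.1, 6.5]
width: -0.0002
gripper_force: 3.3
```

Call:
{"method": "move_arm", "body": {
  "targets": [0,0,-1.0,0,0,0,1.0,0,-2.0,0,0,0,16.3,-2,-2.5,0,0,-11,16.3,-2,-2.5,0,0,-11,16.3,-2,-2.5,0,0,-11,16.3,-2,-2.5,0,0,-11,16.3,-2,-2.5,0,0,-11,16.3,-2,-2.5,0,0,-11],
  "claw": -1
}}

```text
time_s: 4.37
tool_pos: [0.5168, 0.1809, 0.109]
tcp_rot: [1.193, 2.906, 0.001]
contact_force: [0.7, 0.4, -0.8]
width: 0.0852
gripper_force: 0.0
```

Run:
```python
from h import *
go((.483,.394,.09),147)
save("top","t2")
f=lambda n:cv2.resize(cv2.imread(f"pics/{n}_raw.png")[155:220,290:392],None,fx=5,fy=4,interpolation=2)
cv2.imwrite("pics/c3.png",np.vstack([f("t0"),f("t2")]))
im=cv2.imread("pics/t2_raw.png");c=get_calibration("top")
for m in("t0","t2"):
  im=cv2.imread(f"pics/{m}_raw.png").astype(int)
  for r in(180,190,200): print(m,r,im[r,312:382].min(1).tolist())
```

```text
at [0.5168 0.1809 0.109 ] t 4.37 F [ 0.7  0.4 -0.8] w 0.0852 q6 -0.58 | units [5.79 4.26 0.63] [ 0.    0.   -2.32] rows 5.2
t0 180 [16, 13, 46, 45, 30, 71, 121, 149, 173, 190, 211, 232, 230, 206, 192, 174, 139, 27, 14, 24, 44, 48, 47, 50, 52, 41, 77, 128, 125, 124, 124, 123, 123, 126, 134, 123, 66, 9, 8, 15, 26, 38, 51, 49, 48, 55, 49, 41, 83, 120, 139, 164, 193, 207, 224, 224, 213, 195, 176, 139, 28, 24, 38, 42, 35, 71, 129, 123, 64, 61]
t0 190 [51, 11, 18, 47, 45, 37, 88, 122, 140, 174, 192, 209, 232, 227, 207, 194, 151, 101, 18, 16, 29, 49, 48, 50, 48, 53, 48, 101, 117, 116, 112, 109, 108, 109, 114, 111, 107, 50, 7, 15, 26, 29, 44, 49, 50, 50, 51, 39, 45, 88, 119, 136, 168, 195, 211, 222, 231, 215, 198, 177, 139, 31, 19, 31, 43, 42, 66, 131, 122, 50]
t0 200 [61, 38, 13, 29, 46, 42, 43, 95, 133, 151, 177, 197, 221, 235, 222, 204, 192, 147, 74, 13, 25, 32, 52, 47, 45, 46, 44, 39, 109, 114, 115, 109, 109, 113, 111, 108, 105, 51, 37, 10, 13, 20, 33, 45, 52, 52, 51, 57, 42, 41, 91, 127, 142, 163, 191, 205, 223, 230, 211, 200, 182, 140, 33, 19, 42, 45, 37, 80, 129, 122]
t2 180 [17, 5, 5
[... 244 characters left out ...]
09, 184, 127, 23, 20, 30, 42, 49, 43, 82, 138, 135, 66, 69]
t2 190 [66, 11, 25, 55, 47, 39, 97, 135, 154, 187, 209, 230, 240, 234, 220, 203, 161, 112, 21, 25, 26, 54, 56, 55, 59, 56, 51, 105, 129, 120, 119, 119, 120, 121, 123, 122, 121, 54, 11, 11, 13, 36, 49, 57, 51, 50, 61, 48, 66, 127, 149, 184, 204, 222, 231, 236, 231, 207, 181, 130, 23, 14, 26, 38, 53, 49, 80, 141, 128, 62]
t2 200 [66, 35, 6, 38, 52, 41, 43, 104, 146, 159, 190, 212, 231, 241, 235, 219, 204, 157, 75, 14, 30, 35, 52, 49, 57, 56, 55, 43, 118, 122, 122, 124, 119, 121, 123, 123, 114, 62, 43, 7, 12, 28, 31, 47, 51, 50, 59, 58, 47, 77, 131, 157, 181, 207, 220, 232, 234, 227, 212, 182, 122, 27, 12, 36, 36, 51, 44, 83, 146, 130]
```

View pics/c3.png

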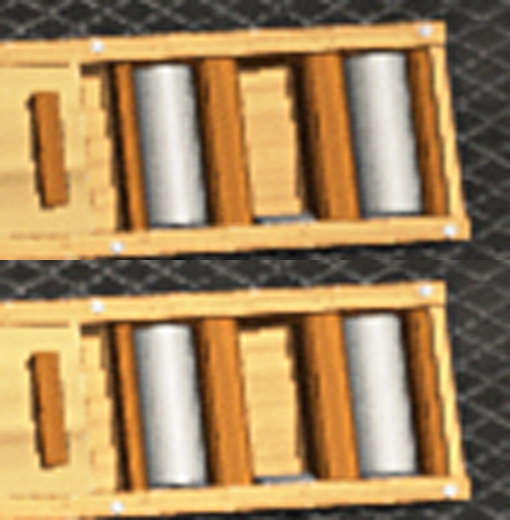

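The right tube's image has shifted about 1 px, so it was the proud one and both tubes are now home. Next is the loose tube.

Call:
{"method": "move_arm", "body": {
  "targets": [5.79,4.26,0.6,0,0,-2.3,5.79,4.26,0.6,0,0,-2.3,5.79,4.26,0.6,0,0,-2.3,5.79,4.26,0.6,0,0,-2.3,5.79,4.26,0.6,0,0,-2.3,5.79,4.26,0.6,0,0,-2.3,5.79,4.26,0.6,0,0,-2.3]
}}

```text
time_s: 5.0
tool_pos: [0.4842, 0.395, 0.0904]
tcp_rot: [0.899, 3.01, 0.001]
contact_force: [-0.2, -0.3, -0.3]
width: 0.0855
gripper_force: 0.0
```

Run:
```python
from h import *
go((.483,.394,.011),146.5)
c=get_calibration("top")
L=pt(c,(323.6,190),.0245);Rr=pt(c,(365.6,190),.0245);print("L,R",L,Rr)
im=cv2.imread("pics/t2_raw.png");g=cv2.cvtColor(im,6);M=[]
for x0,x1 in((314,334),(354,378)):
    k=np.zeros_like(g);k[160:215,x0:x1]=(im[160:215,x0:x1].min(2)>100)
    cs,_=cv2.findContours(k,0,1);k=max(cs,key=cv2.contourArea);r=cv2.minAreaRect(k);w=pt(c,r[0],.0245);print(r,w)
# loose tube
k=np.zeros_like(g);k[:]=0
save("scene","s2",(150,200,270,320),5)
print(proj(get_calibration("scene"),[.483,.394,.034]))
```

```text
at [0.4842 0.395  0.0904] t 5.0 F [-0.2 -0.3 -0.3] w 0.0855 q6 -0.42 | units [ 0.01 -0.05  2.65] [ 0.01 -0.    0.05] rows 1.9
L,R [ 0.5616 -0.0927  0.0245] [ 0.5585 -0.2131  0.0245]
((323.5, 192.5), (43.0, 19.0), 90.0) [ 0.5544 -0.0921  0.0245]
((365.5, 191.5), (45.0, 23.0), 90.0) [ 0.5542 -0.2126  0.0245]
[197.52268107 269.20914442]
```

View pics/s2.png

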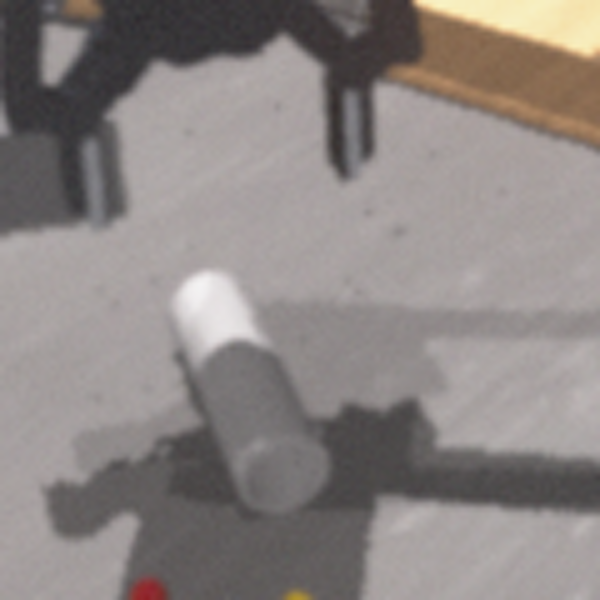

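The tube axis midpoint is near (199,276), in agreement, with the fingers straddling it. Descend and grip.

Call:
{"method": "move_arm", "body": {
  "targets": [0,-0.05,1.0,0,0,0,0,-0.05,2.0,0,0,0,0,-0.05,2.65,0,0,0,0,-0.05,2.65,0,0,0]
}}

```text
time_s: 5.38
tool_pos: [0.4815, 0.3868, 0.0075]
tcp_rot: [-0.906, -3.003, 0.01]
contact_force: [-0.1, -0.0, -0.2]
width: 0.0855
gripper_force: 0.0
```

Call:
{"method": "move_arm", "body": {
  "targets": [0,0,0,0,0,0,0,0,0,0,0,0,0,0,0,0,0,0,0,0,0,0,0,0,0,0,0,0,0,0,0,0,0,0,0,0,0,0,0,0,0,0,0,0,0,0,0,0],
  "claw": 1,
  "newtons": 40
}}

```text
time_s: 6.05
tool_pos: [0.4852, 0.3915, 0.013]
tcp_rot: [0.903, 3.007, 0.003]
contact_force: [-0.8, -0.7, 6.3]
width: 0.0322
gripper_force: 40.4
```

Width is 32 mm and the force is upward, so the pads are gripping above the equator. Regrip slightly lower.

Call:
{"method": "move_arm", "body": {
  "targets": [0,0,0,0,0,0,0,0,0,0,0,0,0,0,0.05,0,0,0,0,0,0.1,0,0,0,0,0,0.1,0,0,0],
  "claw": -0.3
}}

```text
time_s: 6.47
tool_pos: [0.4837, 0.3909, 0.0078]
tcp_rot: [-0.904, -3.008, 0.001]
contact_force: [-0.3, 0.0, 0.3]
width: 0.0557
gripper_force: 0.0
```

Call:
{"method": "move_arm", "body": {
  "targets": [0,0,0,0,0,0,0,0,0,0,0,0,0,0,0,0,0,0,0,0,0,0,0,0,0,0,0,0,0,0],
  "claw": 1,
  "newtons": 50
}}

```text
time_s: 6.88
tool_pos: [0.4841, 0.3911, 0.0083]
tcp_rot: [0.904, 3.008, 0.001]
contact_force: [0.2, -0.7, 0.3]
width: 0.032
gripper_force: 51.3
```

Call:
{"method": "move_arm", "body": {
  "targets": [0,0,-1.3,0,0,0,0,0,-2.6,0,0,0,0,0,-3.6,0,0,0,0,0,-3.6,0,0,0]
}}

```text
time_s: 7.22
tool_pos: [0.4877, 0.3935, 0.1227]
tcp_rot: [0.902, 3.002, 0.013]
contact_force: [1.4, 0.8, -0.3]
width: 0.0322
gripper_force: 51.1
```

Run:
```python
from h import *
go((.562,-.153,.115),182.3)
```

```text
at [0.4877 0.3935 0.1227] t 7.22 F [ 1.4  0.8 -0.3] w 0.0322 q6 -0.42 | units [-12.11 -13.83   0.17] [ 0.09  0.08 -7.15] rows 13.2
```

Call:
{"method": "move_arm", "body": {
  "targets": [-12.1,-13.8,0,0,0,-7.15,-12.1,-13.8,0,0,0,-7.15,-12.1,-13.8,0,0,0,-7.15,-12.1,-13.8,0,0,0,-7.15,-12.1,-13.8,0,0,0,-7.15,-12.1,-13.8,0,0,0,-7.15,-12.1,-13.8,0,0,0,-7.15,-12.1,-13.8,0,0,0,-7.15]
}}

```text
time_s: 7.88
tool_pos: [0.527, 0.0708, 0.1156]
tcp_rot: [0.064, -3.14, -0.0]
contact_force: [0.7, 0.1, -1.5]
width: 0.0323
gripper_force: 50.9
```

Run:
```python
from h import *
go((.562,-.153,.115),182.3)
```

```text
at [0.527  0.0708 0.1156] t 7.88 F [ 0.7  0.1 -1.5] w 0.0323 q6 -1.61 | units [-0.86 -7.5   0.02] [ 0.   -0.01  0.  ] rows 5.4
```

Call:
{"method": "move_arm", "body": {
  "targets": [-0.86,-7.5,0,0,0,0,-0.86,-7.5,0,0,0,0,-0.86,-7.5,0,0,0,0,-0.86,-7.5,0,0,0,0,-0.86,-7.5,0,0,0,0,-0.86,-7.5,0,0,0,0,-0.86,-7.5,0.9,0,0,0,-0.86,-7.5,0.9,0,0,0]
}}

```text
time_s: 8.55
tool_pos: [0.5601, -0.152, 0.0855]
tcp_rot: [0.058, -3.136, -0.004]
contact_force: [-2.1, 0.8, -1.6]
width: 0.0319
gripper_force: 50.9
```

Run:
```python
from h import *
go((.562,-.153,.045),182.3)
save("top","t3");save("scene","s3")
a=cv2.resize(cv2.imread("pics/s3_raw.png")[125:225,240:370],None,fx=4.5,fy=3,interpolation=2)
b=cv2.resize(cv2.imread("pics/t3_raw.png")[150:225,275:405],None,fx=4.5,fy=3.9,interpolation=2)
cv2.imwrite("pics/c4.png",np.vstack([a,b]))
for n in("top","scene"):
  c=get_calibration(n);print(n,[proj(c,manip.get_obs()["tool_pos"]+np.array(d)).round(1).tolist() for d in((0,0,0),(.055,.0022,.008),(-.055,-.0022,.008))])
```

```text
at [ 0.5601 -0.152   0.0855] t 8.55 F [-2.1  0.8 -1.6] w 0.0319 q6 -1.99 | units [-0.07 -0.04  1.35] [ 0.03 -0.06 -0.04] rows 1.0
top [[348.9, 187.6], [347.7, 167.1], [351.6, 207.9]]
scene [[298.6, 157.8], [282.9, 152.2], [315.4, 158.7]]
```

View pics/c4.png

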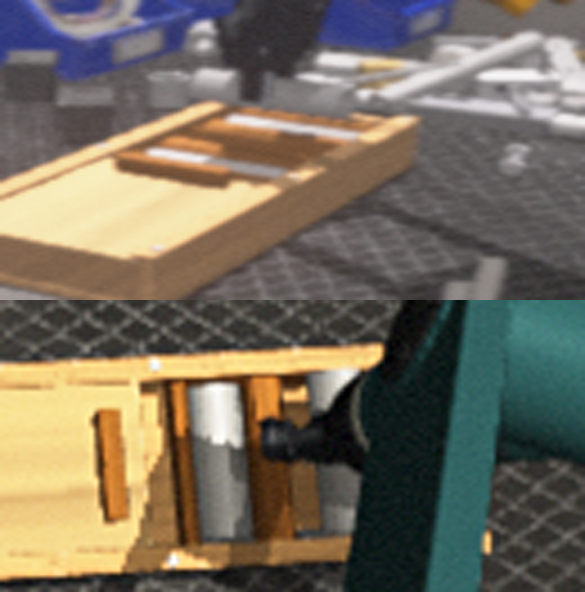

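The scene view shows the tube held over the middle bay, near end at about (319,157) px. I'll measure its extent numerically from the difference against an earlier picture.

Run:
```python
from h import *
a=cv2.imread("pics/s3_raw.png").astype(int);b=cv2.imread("pics/s0_raw.png").astype(int)
d=np.abs(a-b).max(2)
for r in range(144,170,2): print(r,"".join("#" if v>28 else "." for v in d[r,265:330]))
g=a.mean(2).astype(int)
for r in (150,154,158): print(r,g[r,270:326].tolist())
```

```text
144 ........................##################.......................
146 .........................###############.........................
148 ..................#########..#####.#####.........................
150 ..................##########.####....#...........................
152 .................###########..###...##...........................
154 .................###########.####........#.......######..........
156 ..................#.###..#########.........#####.######..........
158 .....................##############...###########................
160 ........................####################.#.#####.............
162 .........................############################............
164 ................................#####################............
166 ............................######......##################.......
168 .....................................##...........#########......
150 [93, 94, 113, 144, 142, 141, 141, 138, 143, 155, 156, 166, 153, 174, 198, 204, 210, 212, 212, 214, 205, 168, 123, 92, 64, 54, 57, 58, 80, 103, 96, 78, 67, 69, 72, 112, 169, 201, 215, 220, 220, 211, 176, 164, 164, 156, 148, 144, 146, 151, 163, 165, 160, 161, 161, 151]
154 [91, 93, 96, 106, 120, 120, 122, 126, 124, 123, 120, 119, 128, 138, 140, 140, 146, 146, 152, 148, 133, 128, 119, 88, 63, 56, 52, 61, 89, 106, 106, 121, 125, 124, 123, 123, 119, 121, 122, 122, 126, 142, 150, 153, 157, 160, 162, 154, 140, 134, 150, 162, 156, 143, 163, 197]
158 [98, 92, 95, 108, 118, 123, 127, 128, 127, 124, 119, 110, 97, 97, 108, 121, 133, 139, 126, 120, 118, 116, 113, 95, 81, 75, 70, 79, 103, 116, 119, 123, 121, 124, 126, 123, 126, 126, 129, 139, 142, 142, 146, 145, 143, 132, 126, 124, 126, 141, 163, 157, 126, 118, 123, 134]
```

Call:
{"method": "move_arm", "body": {
  "targets": [-0.2,-0.04,0,0,0,0,-0.2,-0.04,0.4,0,0,0,-0.2,-0.04,0.8,0,0,0,-0.2,-0.04,1.0,0,0,0,-0.2,-0.04,1.0,0,0,0]
}}

```text
time_s: 9.07
tool_pos: [0.568, -0.1513, 0.0587]
tcp_rot: [0.064, -3.139, -0.001]
contact_force: [0.0, 0.8, -1.2]
width: 0.0324
gripper_force: 51.9
```

Run:
```python
from h import *
go((.566,-.153,.046),182.3)
a=get_image("scene");cv2.imwrite("pics/s4_raw.png",a[:,:,::-1]);a=a.astype(int);b=cv2.imread("pics/s0_raw.png")[:,:,::-1].astype(int)
d=np.abs(a-b).max(2)
for r in range(150,186,2): print(r,"".join("#" if v>28 else "." for v in d[r,260:335]))
c=get_calibration("scene");p=manip.get_obs()["tool_pos"];print([proj(c,p+np.array(q)).round(1) for q in((.055,.0022,.008),(-.055,-.0022,.008))])
```

```text
at [ 0.568  -0.1513  0.0587] t 9.07 F [ 0.   0.8 -1.2] w 0.0324 q6 -1.99 | units [ 0.07 -0.05  0.42] [ 0.01 -0.02  0.01] rows 0.3
150 ...........................########.#########..............................
152 ...........................#################...............................
154 .....................#####..###############................................
156 ....................#######################................................
158 ....................#######################................................
160 .....................############################..........................
162 ....................##############################.#.......................
164 ....................####################################...................
166 ....................#.....#####################################............
168 ..............................#################################............
170 ....................................###################....................
172 ..........................#####............####################............
174 ..........................##############...........###########.............
176 ........................########################..#########................
178 .....................####################################..................
180 ..........................######################..##.......................
182 ...............................#############...............................
184 ................................############...............................
[array([280.6, 160.3]), array([312.5, 167.1])]
```

Run:
```python
from h import *
a=cv2.imread("pics/s4_raw.png")[135:200,250:345];cv2.imwrite("pics/c5.png",cv2.resize(a,None,fx=8,fy=8,interpolation=2))
```

View pics/c5.png

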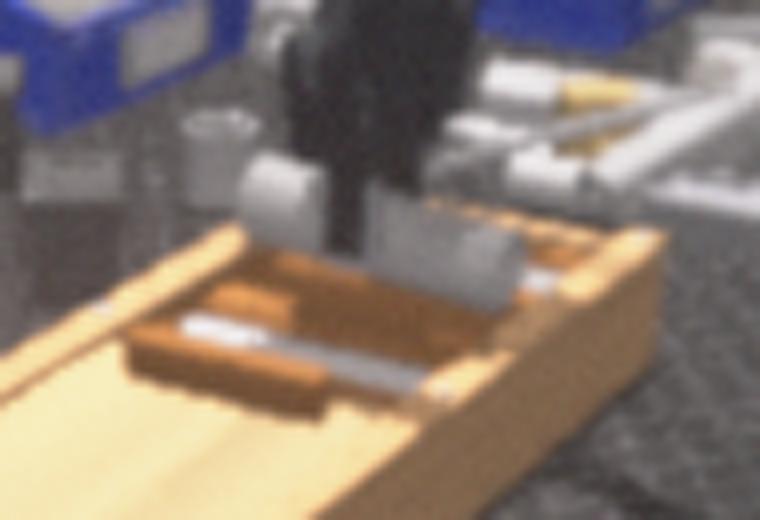

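The scene crop shows the tube at columns 280–316 with the finger at about 293, so it is held within 2 mm of its centre. Lower it in.

Call:
{"method": "move_arm", "body": {
  "targets": [0.1,-0.05,0.1,0,0,0,0.1,-0.05,0.2,0,0,0,0.1,-0.05,0.3,0,0,0,0.1,-0.05,0.4,0,0,0,0.1,-0.05,0.4,0,0,0]
}}

```text
time_s: 9.53
tool_pos: [0.565, -0.1528, 0.048]
tcp_rot: [0.061, -3.141, -0.002]
contact_force: [-4.1, 3.2, 8.5]
width: 0.032
gripper_force: 55.8
```

Call:
{"method": "move_arm", "body": {
  "targets": [0.1,0.05,-0.05,0,0,0,0.1,0.05,0,0,0,0,0.1,0.05,0.05,0,0,0,0.1,0.05,0.05,0,0,0]
}}

```text
time_s: 9.87
tool_pos: [0.5622, -0.1522, 0.0452]
tcp_rot: [0.063, -3.14, -0.0]
contact_force: [0.0, -0.3, -2.1]
width: 0.0322
gripper_force: 54.2
```

Call:
{"method": "move_arm", "body": {
  "targets": [0,0,0.05,0,0,0,0,0,0.1,0,0,0,0,0,0.1,0,0,0]
}}

```text
time_s: 10.12
tool_pos: [0.5626, -0.1524, 0.0425]
tcp_rot: [0.063, -3.141, -0.0]
contact_force: [-0.3, 0.1, -1.3]
width: 0.0325
gripper_force: 54.2
```

Still free. Release slowly, lift and close.

Call:
{"method": "move_arm", "body": {
  "targets": [0,0,0.0,0,0,0,0,0,0,0,0,0,0,0,0,0,0,0,0,0,0,0,0,0,0,0,0,0,0,0],
  "claw": -0.4
}}

```text
time_s: 10.53
tool_pos: [0.5626, -0.1523, 0.0427]
tcp_rot: [-0.063, 3.141, 0.0]
contact_force: [-0.8, 0.5, 0.5]
width: 0.0598
gripper_force: 0.0
```

Call:
{"method": "move_arm", "body": {
  "targets": [0,0,-1,0,0,0,0,0,-2,0,0,0,0,0,-2,0,0,0]
}}

```text
time_s: 10.78
tool_pos: [0.5661, -0.1536, 0.1076]
tcp_rot: [-0.063, 3.133, -0.005]
contact_force: [1.6, -0.3, -0.3]
width: 0.0601
gripper_force: 0.0
```

Call:
{"method": "move_arm", "body": {
  "targets": [0,0,0,0,0,0,0,0,0,0,0,0,0,0,0,0,0,0,0,0,0,0,0,0,0,0,0,0,0,0,0,0,0.3,0,0,0,0,0,0.6,0,0,0,0,0,0.6,0,0,0],
  "claw": 1
}}

```text
time_s: 11.45
tool_pos: [0.5609, -0.1517, 0.0822]
tcp_rot: [0.063, -3.137, -0.003]
contact_force: [-1.1, 0.2, 0.5]
width: 0.0001
gripper_force: 0.0
```

Run:
```python
from h import *
go((.562,-.1525,.065),182.3)
```

```text
at [ 0.5609 -0.1517  0.0822] t 11.45 F [-1.1  0.2  0.5] w 0.0001 q6 -1.99 | units [-0.04 -0.03  0.57] [ 0.02 -0.04 -0.  ] rows 0.4
```

Call:
{"method": "move_arm", "body": {
  "targets": [0,0,0.3,0,0,0,0,0,0.5,0,0,0,0,0,0.65,0,0,0,0,0,0.8,0,0,0,0,0,0.8,0,0,0]
}}

```text
time_s: 11.87
tool_pos: [0.5625, -0.1526, 0.0615]
tcp_rot: [0.063, -3.141, 0.0]
contact_force: [-4.2, 0.3, 10.1]
width: 0.0003
gripper_force: 5.8
```

Call:
{"method": "move_arm", "body": {
  "targets": [0,0,0.1,0,0,0,0,0,0.2,0,0,0,0,0,0.2,0,0,0,0,0,0.2,0,0,0]
}}

```text
time_s: 12.2
tool_pos: [0.5627, -0.153, 0.0594]
tcp_rot: [-0.064, 3.139, -0.003]
contact_force: [-12.5, 2.8, 44.2]
width: 0.0
gripper_force: 22.8
```

Call:
{"method": "move_arm", "body": {
  "targets": [0,0,-1,0,0,0,0,0,-2,0,0,0,0,0,-3,0,0,0,0,4,-4,0,0,0,0,8,-4,0,0,0,0,8,-4,0,0,0,0,8,-4,0,0,0]
}}

```text
time_s: 12.78
tool_pos: [0.5559, 0.0137, 0.1678]
tcp_rot: [-0.061, 3.14, 0.0]
contact_force: [0.6, 0.1, -0.2]
width: -0.0001
gripper_force: 0.0
```

Run:
```python
from h import *
go((.562,-.1525,.09),182.3)
save("top","t5");save("scene","s5")
a=cv2.resize(cv2.imread("pics/s5_raw.png")[135:200,250:345],None,fx=6,fy=5,interpolation=2)
b=cv2.resize(cv2.imread("pics/t5_raw.png")[155:220,300:395],None,fx=6,fy=4.2,interpolation=2)
cv2.imwrite("pics/c6.png",np.vstack([a,b]));print(a.shape,b.shape)
```

```text
at [0.5559 0.0137 0.1678] t 12.78 F [ 0.6  0.1 -0.2] w -0.0001 q6 -1.71 | units [ 0.01 -5.54  2.59] [ 0.    0.01 -0.02] rows 4.4
(325, 570, 3) (273, 570, 3)
```

View pics/c6.png

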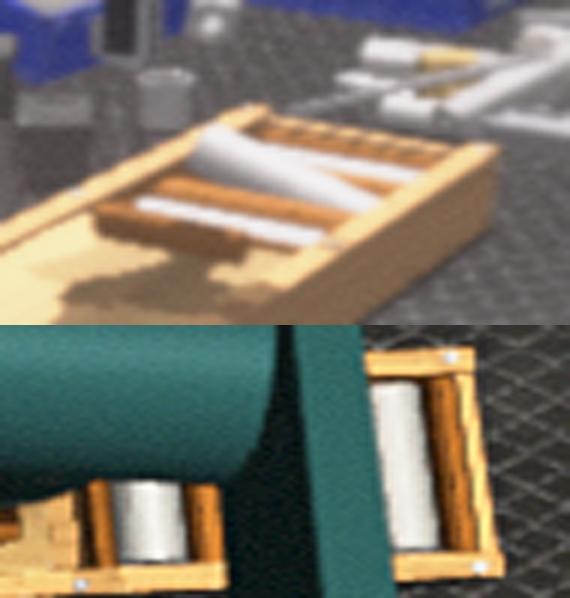

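The scene crop confirms that the far (+x) end is high at about (210,140) in the crop, and the near end is down. Press the +x end.

Run:
```python
from h import *
go((.600,-.151,.085),182.3)
```

```text
at [0.5554 0.0178 0.1679] t 12.88 F [-0.   0.3  0.1] w -0.0002 q6 -1.71 | units [-1.23 -5.69  2.75] [0.03 0.01 0.05] rows 4.6
```

Call:
{"method": "move_arm", "body": {
  "targets": [-1.23,-5.7,1.0,0,0,0,-1.23,-5.7,1.0,0,0,0,-1.23,-5.7,1.0,0,0,0,-1.23,-5.7,1.0,0,0,0,-1.23,-5.7,1.0,0,0,0,-1.23,-5.7,2.0,0,0,0,-1.23,-5.7,2.75,0,0,0,-1.23,-5.7,2.75,0,0,0]
}}

```text
time_s: 13.55
tool_pos: [0.5961, -0.1568, 0.0802]
tcp_rot: [0.06, -3.133, -0.005]
contact_force: [-0.3, 0.4, -1.0]
width: -0.0004
gripper_force: 0.0
```

Call:
{"method": "move_arm", "body": {
  "targets": [0,0,0.2,0,0,0,0,0,0.35,0,0,0,0,0,0.5,0,0,0,0,0,0.5,0,0,0]
}}

```text
time_s: 13.88
tool_pos: [0.6005, -0.1571, 0.0703]
tcp_rot: [-0.063, 3.139, -0.001]
contact_force: [-0.2, 0.9, -0.3]
width: -0.0001
gripper_force: 0.0
```

Call:
{"method": "move_arm", "body": {
  "targets": [0,0.18,0,0,0,0,0,0.18,0.1,0,0,0,0,0.18,0.2,0,0,0,0,0.18,0.2,0,0,0]
}}

```text
time_s: 14.22
tool_pos: [0.6004, -0.1513, 0.0645]
tcp_rot: [-0.064, 3.139, -0.001]
contact_force: [1.0, 1.2, 3.4]
width: -0.0001
gripper_force: 1.3
```

Call:
{"method": "move_arm", "body": {
  "targets": [0,0,0.07,0,0,0,0,0,0.15,0,0,0,0,0,0.15,0,0,0]
}}

```text
time_s: 14.47
tool_pos: [0.6003, -0.1515, 0.0598]
tcp_rot: [-0.063, 3.139, -0.001]
contact_force: [1.5, 0.8, 3.2]
width: 0.0002
gripper_force: 1.2
```

Moving down easily; continue.

Call:
{"method": "move_arm", "body": {
  "targets": [0,0,0.1,0,0,0,0,0,0.2,0,0,0,0,0,0.25,0,0,0,0,0,0.25,0,0,0]
}}

```text
time_s: 14.8
tool_pos: [0.5993, -0.1516, 0.0512]
tcp_rot: [0.063, -3.14, -0.0]
contact_force: [1.0, 0.4, 0.3]
width: 0.0
gripper_force: 0.5
```

Call:
{"method": "move_arm", "body": {
  "targets": [0,0,0.1,0,0,0,0,0,0.2,0,0,0,0,0,0.3,0,0,0,0,0,0.3,0,0,0]
}}

```text
time_s: 15.13
tool_pos: [0.5988, -0.1515, 0.0418]
tcp_rot: [0.063, -3.139, -0.001]
contact_force: [0.2, 0.3, 0.2]
width: -0.0002
gripper_force: 0.0
```

Call:
{"method": "move_arm", "body": {
  "targets": [0,0,0.05,0,0,0,0,0,0.07,0,0,0,0,0,0.07,0,0,0]
}}

```text
time_s: 15.38
tool_pos: [0.5988, -0.1515, 0.0415]
tcp_rot: [0.063, -3.14, -0.001]
contact_force: [-3.2, 1.5, 11.8]
width: 0.0005
gripper_force: 6.0
```

Call:
{"method": "move_arm", "body": {
  "targets": [0,0,-0.5,0,0,0,0,0,-1.2,0,0,0,1.25,0,-1.2,0,0,0,2.5,0,-1.2,0,0,0,2.5,0,-0.7,0,0,0,2.5,0,-0.5,0,0,0,2.5,0,-0.5,0,0,0]
}}

```text
time_s: 15.97
tool_pos: [0.5233, -0.1543, 0.0544]
tcp_rot: [0.062, -3.139, -0.002]
contact_force: [0.6, -0.6, 0.5]
width: -0.0002
gripper_force: 0.0
```

The +x end is home (41.5 mm at 12 N). Now the -x end.

Call:
{"method": "move_arm", "body": {
  "targets": [0,0,0.1,0,0,0,0,0,0.2,0,0,0,0,0,0.3,0,0,0,0,0,0.3,0,0,0]
}}

```text
time_s: 16.3
tool_pos: [0.525, -0.1546, 0.0461]
tcp_rot: [0.063, -3.141, -0.0]
contact_force: [0.2, -0.5, -0.4]
width: 0.0003
gripper_force: 0.0
```

Call:
{"method": "move_arm", "body": {
  "targets": [0,0,0.08,0,0,0,0,0,0.13,0,0,0,0,0,0.13,0,0,0]
}}

```text
time_s: 16.55
tool_pos: [0.5245, -0.1546, 0.0424]
tcp_rot: [0.063, -3.141, -0.0]
contact_force: [-0.1, 0.4, 0.9]
width: 0.0002
gripper_force: 0.0
```

Call:
{"method": "move_arm", "body": {
  "targets": [0,0,-1,0,0,0,0,0,-2,0,0,0,-1.2,6,-2,0,0,0,-1.2,6,-2,0,0,0,-1.2,6,-2,0,0,0,-1.2,6,-2,0,0,0,-1.2,6,-2,0,0,0,-1.2,6,-2,0,0,0]
}}

```text
time_s: 17.22
tool_pos: [0.5537, 0.0305, 0.103]
tcp_rot: [-0.069, 3.14, 0.002]
contact_force: [0.1, -0.1, 0.6]
width: 0.0001
gripper_force: 0.0
```

Run:
```python
from h import *
c=get_calibration("top")
hsv=cv2.cvtColor(cv2.imread("pics/t0_raw.png"),40);m=np.zeros(hsv.shape[:2],np.uint8);m[170:212,288:308]=(hsv[170:212,288:308,2]<185)
cs,_=cv2.findContours(m,0,1);r=cv2.minAreaRect(max(cs,key=cv2.contourArea));b=pt(c,r[0],.067);print(r,b)
go((b[0],b[1]+.036,.056),182.3)
```

```text
((299.04876708984375, 191.93902587890625), (28.38090705871582, 6.515460968017578), 83.6598129272461) [ 0.5541 -0.0174  0.067 ]
at [0.5537 0.0305 0.103 ] t 17.22 F [ 0.1 -0.1  0.6] w 0.0001 q6 -1.69 | units [ 0.01 -0.4   1.57] [0.01 0.01 0.04] rows 1.2
```

Call:
{"method": "move_arm", "body": {
  "targets": [0,-0.2,0.5,0,0,0,0,-0.2,1.0,0,0,0,0,-0.2,1.55,0,0,0,0,-0.2,1.55,0,0,0]
}}

```text
time_s: 17.55
tool_pos: [0.5513, 0.0199, 0.0538]
tcp_rot: [0.062, -3.136, -0.0]
contact_force: [-0.0, 0.4, -0.3]
width: -0.0001
gripper_force: 0.0
```

Call:
{"method": "move_arm", "body": {
  "targets": [0,-0.4,0,0,0,0,0,-0.8,0,0,0,0,0,-1.2,0,0,0,0,0,-1.6,0,0,0,0,0,-2.0,0,0,0,0]
}}

```text
time_s: 17.97
tool_pos: [0.5563, -0.041, 0.057]
tcp_rot: [-0.061, 3.14, -0.0]
contact_force: [-1.2, 2.6, 1.6]
width: 0.0
gripper_force: 1.1
```

Call:
{"method": "move_arm", "body": {
  "targets": [0,-0.5,0,0,0,0,0,-1.0,0,0,0,0,0,-1.5,0,0,0,0,0,-2.0,0,0,0,0,0,-2.5,0,0,0,0,0,-3.0,0,0,0,0,0,-3.5,0,0,0,0,0,-4.0,0,0,0,0]
}}

```text
time_s: 18.63
tool_pos: [0.5608, -0.1609, 0.0565]
tcp_rot: [-0.062, 3.141, -0.0]
contact_force: [-1.6, 2.4, 2.7]
width: -0.0002
gripper_force: 1.5
```

Call:
{"method": "move_arm", "body": {
  "targets": [0,-0.3,0,0,0,0,0,-0.6,0,0,0,0,0,-0.9,0,0,0,0,0,-1.1,0,0,0,0,0,-1.2,0,0,0,0,0,-1.2,0,0,0,0]
}}

```text
time_s: 19.13
tool_pos: [0.5624, -0.1958, 0.0561]
tcp_rot: [-0.062, 3.141, -0.001]
contact_force: [-0.3, 0.3, -0.9]
width: 0.0001
gripper_force: 0.0
```

Call:
{"method": "move_arm", "body": {
  "targets": [0,-0.1,0,0,0,0,0,-0.2,0,0,0,0,0,-0.2,0,0,0,0]
}}

```text
time_s: 19.38
tool_pos: [0.5622, -0.1975, 0.0559]
tcp_rot: [0.061, -3.14, -0.009]
contact_force: [2.7, 12.9, 1.8]
width: 0.0
gripper_force: 6.5
```

Call:
{"method": "move_arm", "body": {
  "targets": [0,0.3,-0.2,0,0,0,0,0.4,-1.2,0,0,0,0,0.4,-2.4,0,0,0,0,4,-3.5,0,0,0,0,9,-3.5,0,0,0,0,9,-3.5,0,0,0,0,9,-3.5,0,0,0,0,9,-3.5,0,0,0]
}}

```text
time_s: 20.05
tool_pos: [0.5534, 0.0183, 0.1569]
tcp_rot: [-0.063, 3.14, -0.001]
contact_force: [1.0, -0.1, 0.6]
width: 0.0002
gripper_force: 0.0
```

Run:
```python
from h import *
save("top","t9");save("scene","s9")
im=cv2.imread("pics/s9_raw.png");h=cv2.cvtColor(im,40);c=get_calibration("scene")
print(proj(c,[.565,-.219,.067]))
m=np.zeros(h.shape[:2],np.uint8);S=np.s_[150:185,275:335];m[S]=((h[S][...,2]<150)&(h[S][...,1]>110))
for r in range(150,186,2): print(r,"".join("#" if v else "." for v in m[r,270:340]))
cs,_=cv2.findContours(m,0,1)
for k in cs:
  if cv2.contourArea(k)>15: r=cv2.minAreaRect(k);print(r,pt(c,r[0],.058))
```

```text
[307.01120038 157.93854929]
150 ......................................................................
152 ......................................................................
154 ......................................................................
156 ......................................................................
158 ......................................................................
160 ...........................#########..................................
162 ...............................################.##....................
164 ........................................#########.....................
166 ......................................................................
168 ......................................................................
170 ......................................................................
172 ......................................................................
174 ......................................................................
176 ......................................................................
178 .....#.........................................#......................
180 .....#########........................................................
182 .....##################...............................................
184 .....########################.........................................
((286.5, 181.0), (23.0, 6.0), 0.0) [ 0.5335 -0.0313  0.058 ]
((307.74322509765625, 162.04054260253906), (22.193862915039062, 3.7811765670776367), 9.462322235107422) [ 0.5561 -0.208   0.058 ]
```

```bash
python3 -c "
from station import ticket;print(ticket.close_job())"
```

```text
the job is handed in; nothing more can be done
None
```

I put the loose tube in the middle bay, pressed all three tubes home, slid the lid shut to its end stop and handed the job in at about 20 s; no verdict was returned. The lid being within 5 mm of shut is judged from a firm 13 N stop and a rough check in the last pictures; it was not measured directly.

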